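# Wind up the hostel's emergency lantern and switch it on

## Robot

A 7-joint arm with a two-finger parallel gripper is mounted at the origin on the work surface. World frame = base frame: x ahead of the robot, y to its left, z up, the work surface at z = 0. Lengths are in m, angles in rad, forces in N, time in s.
With the tool pointing down it reaches from about 0.4 to 0.85 m from the base axis. Payload 10.4 kg.
Tool frame: the origin (TCP) lies at the very end of the fingers, on their centre line; the grasp point (between the pads) lies 19 mm behind it; z points along the fingers, y is the line along which they close (so a half turn about z gives the same grasp; the last joint's range is limited). The gripper opens to 87 mm and grips with 3 to 60 N. Pads are 19 mm wide; open, the fingers measure 117 mm over their backs; the gripper's body (75 mm by 190 mm) begins 51 mm behind the grasp point.
Start: joints at [1.184, 0.332, -0.065, 1.46, 0.022, 1.35, -0.088], TCP at [0.222, -0.584, 0.223] pointing down, gripper open.
Joint ranges: [-2.6, 2.6], [-0.5, 2.12], [-1.47, 1.34], [0.16, 2.42], [-1.27, 4.41], [0.06, 2.06], [-2.6, 2.6]. Speed limits (rad/s): [2.22, 2.22, 2.79, 2.79, 3.14, 3.14, 3.14].

## Interface

Orientations are given as a unit quaternion [x, y, z, w].
In Python, from bench import * gives the robot as it stands.
- The arm moves only by the tool carry_out, never from a script. Its argument "deltas" is a list of rows, each an object with "hand": the finger opening in mm, from 0 to 87; "dp": the shift along the tool's x, y, z each as a share of 250 mm, from -1 to 1, a list of three; "spin": the turn about the tool's z as a share of pi rad, from -1 to 1. In form: [{"hand": hand, "dp": [dx, dy, dz], "spin": spin}, ...]. A call has 1 to 20 rows; each row is the pose to reach, as a shift and turn from the pose commanded when the call began, along the tool's axes at that moment, turning the shorter way round; what a row does not reach only later rows make up. A row lasts 1/10 s, in which the tool goes at most 50 mm and 8.59 degrees, less where a joint would pass 70% of its speed; a pose out of reach is approached as far as the arm can. A call with a number of a shift or a turn outside -1 to 1 is refused whole. A call with a gripper value outside its range is refused whole. The fingers move at their own pace and stop on an object; "force" is the grip in N (left out, the last holds). Time passes only in rows, so rows that repeat a pose let the fingers close. It gives the time, the measured TCP pose, the force, the opening and the grip force at its end, in the units of the state.
- read_state(): the state, without advancing time (a new reading comes with each control period).
- camera(name): name is "scene" or "top" or "wrist"; returns the picture (480x640x3 uint8, red, green, blue); there is no depth.
- get_calibration(name): a dict with "fx", "fy", "cx", "cy" (pixels), "R" (3x3) and "t" (3): a world point X has camera coordinates R X + t; the wrist camera has in their place "mount" (4x4, takes a point from camera to tool coordinates, whose origin is the TCP and whose axes are the flange's). Camera axes: x right, y down, z forward; pixel columns grow to the right and rows downward; lengths in m; the calibration is good to about 2 mm. A picture is of the moment at which its call begins: read the wrist's pose just before it. get_calibration takes no time and is no camera call.
- close_job(): hands the job in; it is judged then, once.
The state is a dict: "time": time; "joint_positions": joint angles; "joint_vel": joint speeds; "joint_torque": joint torques, N m; "ee_pos": TCP position; "eef_rot": TCP orientation; "ft_force": force on the tool from outside, world axes, zero at the start; "torque": the same for the moment, N m; "width": finger opening in m; "grip_force": force on a finger pad.
Only numpy, scipy, OpenCV 4.12 (cv2) and the standard library are available. Lean on these libraries where they do the work, as an engineer would, in place of code of your own. Each camera call takes 0.05 s, during which the arm holds its last target. There are 200 camera calls.

## Task

Get the wind-up lantern going for the evening power cut: turn its crank clockwise, seen from above, for as many turns as it takes to bring the small white charge flag between the two full marks, and leave it there. Only then press the round power key all the way down, so that it stays down, and after that the long lamp key in the same way. Do not disturb the tray's saucer, bottle, hairbrush and mirror.

Things in the scene. Friction and masses are not known exactly. Their poses are not given: they have to be found in the camera images.
- lantern: Grey plastic box lantern, fixed to the table, 160 (its x) x 250 (its y) x 90 mm high, flat top; origin at the centre of its underside, z up. On the top (lantern frame, mm): crank axis at (0, 60), charge gauge along x at y = -30, round power key at (-40, -90), long lamp key at (40, -90). Its pose and yaw vary.
- crank_axis (a point): Point on the crank's vertical axis at the height of the lantern's top; axes as the lantern's.
- crank_grip (a point): Middle of the crank's grip, 48 mm from the axis, 47 mm above the lantern's top; moves with the crank. The grip is an upright round black knob, 24 mm across, from 23 to 63 mm above the lantern's top, that spins freely on the crank arm. The steel arm under it (18 mm wide) and the hub (28 mm across) reach 22 mm above the lantern's top. Point x points outward along the arm.
- crank (a joint): Crank angle, rad, growing clockwise seen from above; at 0 (an end stop) the arm points along the lantern's +x, at angle q it has turned q clockwise from there. It starts at 0.3 to 5 and stays where it is left; 17.28 brings the flag to the centre of the full marks, and there is an end stop at 22. About 1.5 N at the grip turns it.
- flag_mid (a point): Middle of the white charge flag, a tab 4 mm (x) x 20 mm (y) x 9 mm high on the gauge, geared to the crank: 4 mm along the lantern's +x per rad clockwise. It runs in the gauge (112 x 32 mm, 14 mm high, along the lantern's x) under a clear rigid window and cannot be touched.
- full_mark (a point): Point midway between the two full marks, 2 mm bright metal bars across the +x end of the gauge, 18 mm apart centre to centre; axes as the lantern's. The flag is at full when it stands between the bars.
- power_top (a point): Centre of the top of the round white power key, 32 mm across, standing 11 mm above the lantern's top when up; moves down with the key.
- power_key (a joint): Power key travel, m: 0 up, 0.008 fully down (top 3 mm above the case). Takes about 3 N and stays down once pressed.
- lamp_top (a point): Centre of the top of the long white lamp key, 22 (lantern x) x 44 mm (lantern y), standing 11 mm above the lantern's top when up; moves down with the key.
- lamp_key (a joint): Lamp key travel, m: 0 up, 0.008 fully down. Takes about 3 N and stays down once pressed.
- tray: White round plastic turntable tray, fixed, 320 mm across, rim 28 mm high, floor 14 mm above the table; origin at the centre of its underside. To the left or right of the lantern. Bystander.
- saucer: White ceramic saucer on the tray, 100 mm across, 16 mm high; origin at the centre of its underside. Bystander.
- bottle: Empty orange bottle with a white push dispenser, 60 mm across, 149 mm high, on the tray; origin at the centre of its underside. Bystander.
- hairbrush: Wooden hairbrush on the tray, about 190 mm long (x), 56 mm wide, 28 mm high; origin under its middle. Bystander.
- mirror: Closed round steel compact mirror on the tray, 66 mm across, 13 mm high; origin at the centre of its underside. Bystander.

How it is judged:
On the way, in this order (a step that is already met when the one before it is completed fails the run):
1. the crank has brought the charge flag between the full marks, both keys still up (x of flag_mid in the frame of full_mark between -0.007 and 0.007 m and value of joint each of power_key, lamp_key below 0.003 m), for 0.2 s.
2. the power key is down, the flag still at full (x of flag_mid in the frame of full_mark between -0.007 and 0.007 m and value of joint power_key above 0.006 m), for 0.1 s.
3. the lamp key is down too (all of step 2 and value of joint lamp_key above 0.006 m), for 0.1 s.
At the end, for the whole second after the job is handed in: The charge flag stands at rest within 7 mm of the midpoint of the full marks along the gauge, and the power key and the lamp key are both down by more than 6 of their 8 mm (all of step 3 and velocity of joint crank between -0.05 and 0.05 rad/s); the robot touches nothing.
It fails at once if a key pressed (over 3 mm) while the flag is not between the full marks (not (x of flag_mid in the frame of full_mark between -0.007 and 0.007 m) and value of joint any of power_key, lamp_key above 0.003 m).
It fails at once if the lamp key pressed (over 3 mm) while the power key is not down (value of joint lamp_key above 0.003 m and not (value of joint power_key above 0.006 m)).
It fails at once if the saucer, bottle, hairbrush or mirror shifted by more than 30 mm or tipped by more than 20 degrees (distance of any of saucer, bottle, hairbrush, mirror from where it was at the start of the episode above 0.03 m or angle between any of saucer, bottle, hairbrush, mirror's own z axis and vertical above 0.35 rad).
It also fails if it takes over 72 s, if anything falls off the work surface, if the arm or the gripper's body presses on something with over 40 N, if the wrist force passes 120 N, or if a joint passes its speed limit or range.

## Working session

There is one attempt and no reset: what is moved stays moved. The work goes in short steps, Python scripts to look and compute and a tool call to move; the robot and the scene stay as the last step left them, time stands still between calls to the robot, and variables do not carry over. Pictures are saved under pics/ and viewed, at most 10 in all, crops included, and the job is handed in when it is done.

Besides the shell and the picture viewer there is one more tool, called after "Request:" as name([rows], argument=value, ...), one row to a line, values as JSON. carry_out: Moves the arm, as the interface text tells. Its arguments: {"type":"object","properties":{"deltas":{"type":"array","items":{"type":"object","properties":{"hand":{"type":"number"},"dp":{"type":"array","items":{"type":"number","minimum":-1,"maximum":1}},"spin":{"type":"number","minimum":-1,"maximum":1}}}},"force":{"type":"number"}},"required":["deltas"]}

```bash
mkdir -p pics
python3 - <<'E'
from bench import *
import cv2
s=read_state();print(s)
for n in("top","scene"):
    im=camera(n);cv2.imwrite(f"pics/{n}0.png",im[:,:,::-1]);print(n,get_calibration(n))
print(get_calibration("wrist"))
E
```

```text
{'time': 0.0, 'joint_positions': array([ 1.18441012,  0.33287542, -0.0646939 ,  1.46097058,  0.02158548,
        1.34988105, -0.08849147]), 'joint_vel': array([-1.03472324e-03,  3.11558174e-04, -3.91744502e-04, -8.33961777e-04,
        3.53492728e-05, -8.25817993e-04, -1.53625062e-03]), 'joint_torque': array([-5.91456119e-04, -6.23258829e+01,  2.43764883e-02, -3.89884865e+01,
       -6.13079709e-02,  3.98728601e-02,  1.42992212e-04]), 'ee_pos': array([ 0.22223901, -0.5837297 ,  0.22173773]), 'eef_rot': array([ 9.83500839e-01,  1.80902131e-01, -1.57163433e-04, -7.02417405e-04]), 'ft_force': array([-0.24651951,  0.08113033,  0.18134481]), 'torque': array([ 0.03754439, -0.04146584, -0.00198775]), 'grip_force': 0.0, 'width': 0.08682179251228285}
top {'fx': 508.31172527882546, 'fy': 508.31172527882546, 'cx': 316.779518663428, 'cy': 242.30121291355383, 'R': array([[ 0.01767008, -0.99964208,  0.02008684],
       [-0.99020944, -0.0202785 , -0.13810884],
       [ 0.13846674, -0.01744978, -0.99021334]]), 't': array([-0.02123523,  0.51428668,  1.0331408 ])}
scene {'fx': 529.6048452518827, 'fy': 529.6048452518827, 'cx': 326.40593058293854, 'cy': 239.22346108240376, 'R': array([[ 0.37057402,  0.92867002, -0.01571251],
       [ 0.70243426, -0.29128518, -0.64941439],
       [-0.6076685 ,  0.2296191 , -0.76027236]]), 't': array([-0.19032606, -0.28499314,  1.28555414])}
{'fx': 368.7471988240999, 'fy': 368.7471988240999, 'cx': 322.06465743430795, 'cy': 236.6235393314072, 'mount': array([[ 2.09854013e-04, -9.61441356e-01, -2.75009956e-01,
         7.52186793e-02],
       [ 9.99999712e-01,  1.26042350e-06,  7.58671185e-04,
        -6.02489817e-04],
       [-7.29071223e-04, -2.75010036e-01,  9.61441079e-01,
        -1.63354878e-01],
       [ 0.00000000e+00,  0.00000000e+00,  0.00000000e+00,
         1.00000000e+00]])}
```

View pics/top0.png

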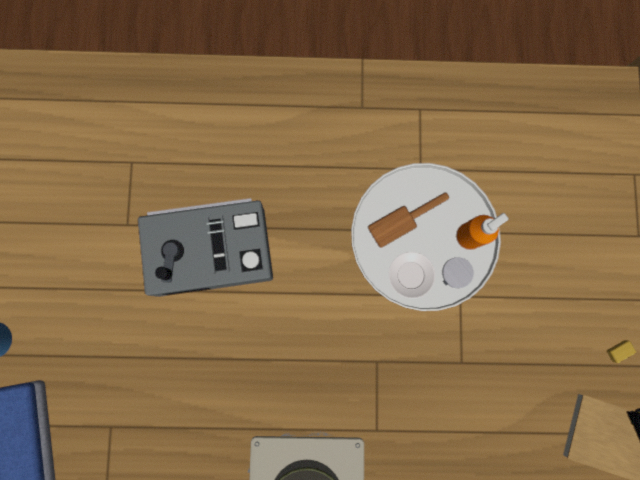

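Lantern at left (pixels about 140–272, 200–295) with its +x pointing up in the picture. Power key is at about (251,260), lamp key (246,220), hub (172,250), knob (163,273). The tray is on the right, well clear.

Run:
```python
import cv2,numpy as np
a=cv2.imread("pics/top0.png")[190:305,130:285]
a=cv2.resize(a,None,fx=5,fy=5,interpolation=cv2.INTER_CUBIC)
cv2.imwrite("pics/topc.png",a)
```

```text
(no output)
```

View pics/topc.png

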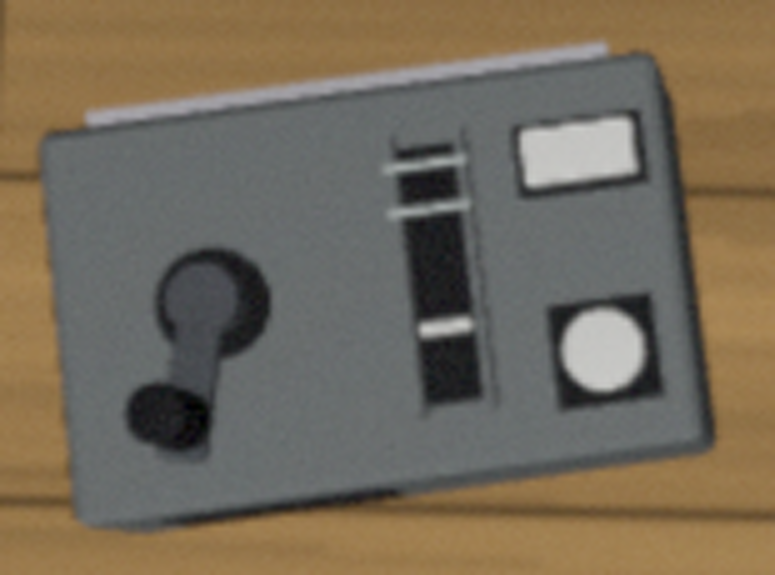

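View pics/scene0.png

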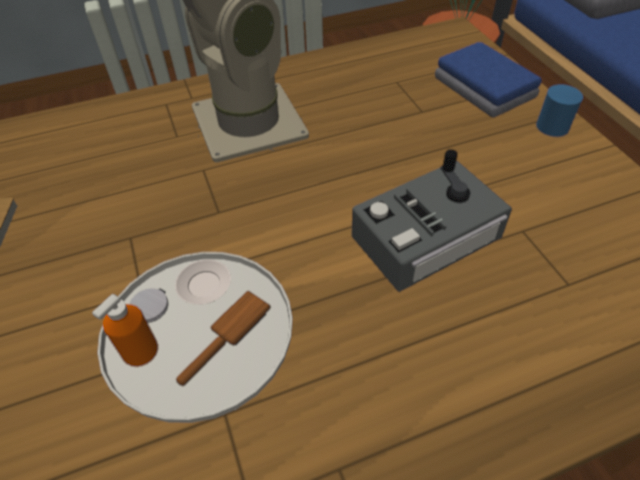

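The crop shows the flag at (446,326), marks at about (425,166) and (428,210), the hub at (200,293) and the knob at (157,413). In the scene view the power key is at (380,210) and the lamp key at (405,239).

```bash
cat > h.py <<'E'
from bench import *
import numpy as np
from scipy.optimize import least_squares
from scipy.spatial.transform import Rotation as Ro
def proj(X,c):
    p=np.atleast_2d(X)@c["R"].T+c["t"];return p[:,:2]/p[:,2:]*[c["fx"],c["fy"]]+[c["cx"],c["cy"]]
def lan(P,v):
    c,s=np.cos(v[2]),np.sin(v[2]);P=np.atleast_2d(P)/1000.
    return np.c_[v[0]+c*P[:,0]-s*P[:,1],v[1]+s*P[:,0]+c*P[:,1],P[:,2]]
E
python3 - <<'E'
from h import *
L=[(-40,-90,101),(40,-90,101),(80,125,90),(80,-125,90),(-80,-125,90),(-80,125,90),(0,60,112)]
U=np.array([(603,348),(578,152),(43,130),(660,55),(714,450),(78,522),(200,293)])
U=[130,190]+(U+.5)/5-.5
S=np.array([(380,210),(405,239)])
ct,cs=get_calibration("top"),get_calibration("scene")
f=lambda v:np.r_[proj(lan(L,v),ct)-U, proj(lan(L[:2],v),cs)-S]
r=least_squares(lambda v:f(v).ravel(),[.4,.25,.1]);v=r.x
print(v,np.round(f(v),1))
def ray(u,z,c):
    w=([130,190]+(np.array(u)+.5)/5-.5)
    return least_squares(lambda p:(proj([p[0],p[1],z],c)-w).ravel(),[.4,.25]).x
ax=lan((0,60,90),v)[0]
k=ray((157,412),.153,ct); d=k-ax[:2];print("axis",ax,"knob",k,"r",np.hypot(*d),"q",(v[2]-np.arctan2(d[1],d[0]))%(2*np.pi))
c,s=np.cos(v[2]),np.sin(v[2])
for n,u,z in(("flag",(446,326),.1),("m1",(425,166),.104),("m2",(428,210),.104)):
    e=ray(u,z,ct)-v[:2];print(n,1000*np.array([c*e[0]+s*e[1],-s*e[0]+c*e[1]]))
print(lan(L[:2],v)); s=read_state();print(Ro.from_quat(s["eef_rot"]).as_matrix().round(3))
E
```

```text
[0.49517459 0.21387597 0.15199307] [[ 0.4  0.1]
 [ 0.7 -0.6]
 [-1.3 -0.9]
 [-0.1 -1.8]
 [-1.2 -2.1]
 [-1.2  0.5]
 [ 0.9  0.3]
 [-2.2 -1.7]
 [-0.9 -1.9]]
axis [0.48609008 0.27318425 0.09      ] knob [0.43705522 0.27691642] r 0.04917668501218839 q 3.3695518995712512
flag [-22.92419915 -29.30110352]
m1 [ 40.70999441 -28.58089938]
m2 [ 23.0926955  -27.87581611]
[[0.4692625  0.11885722 0.101     ]
 [0.54834021 0.1309699  0.101     ]]
[[ 0.935  0.356 -0.001]
 [ 0.356 -0.935  0.001]
 [-0.    -0.001 -1.   ]]
```

Request:
carry_out([
  {"hand":87,"dp":[1.0,-0.4,-0.12],"spin":-0.432},
  {"hand":87,"dp":[1.0,-0.4,-0.12],"spin":-0.432},
  {"hand":87,"dp":[1.0,-0.4,-0.12],"spin":-0.432},
  {"hand":87,"dp":[1.0,-0.4,-0.12],"spin":-0.432},
  {"hand":87,"dp":[1.0,-0.4,-0.12],"spin":-0.432},
  {"hand":87,"dp":[1.0,-0.4,-0.12],"spin":-0.432},
  {"hand":87,"dp":[1.0,-0.4,-0.12],"spin":-0.432},
  {"hand":87,"dp":[1.0,-0.4,-0.12],"spin":-0.432},
  {"hand":87,"dp":[1.0,-0.4,-0.12],"spin":-0.432},
  {"hand":87,"dp":[1.0,-0.4,-0.12],"spin":-0.432},
  {"hand":87,"dp":[1.0,-0.4,-0.12],"spin":-0.432},
])

```text
time: 1.2
ee_pos: [0.4203, -0.4017, 0.2523]
eef_rot: [0.654, 0.757, 0.0, -0.0]
ft_force: [0.8, 0.1, -0.3]
width: 0.0869
grip_force: 0.0
```

Request:
carry_out([
  {"hand":87,"dp":[0.8,0.2,-0.04],"spin":0},
  {"hand":87,"dp":[0.8,0.2,-0.04],"spin":0},
  {"hand":87,"dp":[0.8,0.2,-0.04],"spin":0},
  {"hand":87,"dp":[0.8,0.2,-0.04],"spin":0},
  {"hand":87,"dp":[0.8,0.2,-0.04],"spin":0},
  {"hand":87,"dp":[0.8,0.2,-0.04],"spin":0},
])

```text
time: 1.8
ee_pos: [0.4404, -0.1952, 0.263]
eef_rot: [0.652, 0.758, -0.0, 0.001]
ft_force: [-0.0, -0.7, -0.1]
width: 0.0871
grip_force: 0.0
```

Request:
carry_out([
  {"hand":87,"dp":[0.8,0.2,-0.04],"spin":0},
  {"hand":87,"dp":[0.8,0.2,-0.04],"spin":0},
  {"hand":87,"dp":[0.8,0.2,-0.04],"spin":0},
  {"hand":87,"dp":[0.8,0.2,-0.04],"spin":0},
  {"hand":87,"dp":[0.8,0.2,-0.04],"spin":0},
  {"hand":87,"dp":[0.8,0.2,-0.04],"spin":0},
])

```text
time: 2.4
ee_pos: [0.4599, 0.0086, 0.2726]
eef_rot: [0.652, 0.758, 0.0, 0.0]
ft_force: [0.2, -1.5, -0.5]
width: 0.0867
grip_force: 0.0
```

Request:
carry_out([
  {"hand":87,"dp":[0.8,0.2,-0.04],"spin":0},
  {"hand":87,"dp":[0.8,0.2,-0.04],"spin":0},
  {"hand":87,"dp":[0.8,0.2,-0.04],"spin":0},
  {"hand":87,"dp":[0.8,0.2,-0.04],"spin":0},
  {"hand":87,"dp":[0.8,0.2,-0.04],"spin":0},
  {"hand":87,"dp":[0.8,0.2,-0.04],"spin":0},
  {"hand":87,"dp":[0.8,0.2,-0.04],"spin":0},
])

```text
time: 3.1
ee_pos: [0.4801, 0.211, 0.2818]
eef_rot: [0.654, 0.757, -0.001, 0.0]
ft_force: [0.4, -0.3, 0.0]
width: 0.0867
grip_force: 0.0
```

Run:
```python
from h import *
import cv2,json
s=read_state();print(s["ee_pos"],s["eef_rot"])
im=camera("wrist");cv2.imwrite("pics/w1.png",im[:,:,::-1])
json.dump([s["ee_pos"].tolist(),s["eef_rot"].tolist()],open("w1.json","w"))
```

```text
[0.48010078 0.2109831  0.28184952] [ 6.53680778e-01  7.56770026e-01 -7.53393385e-04  2.05062686e-06]
```

View pics/w1.png

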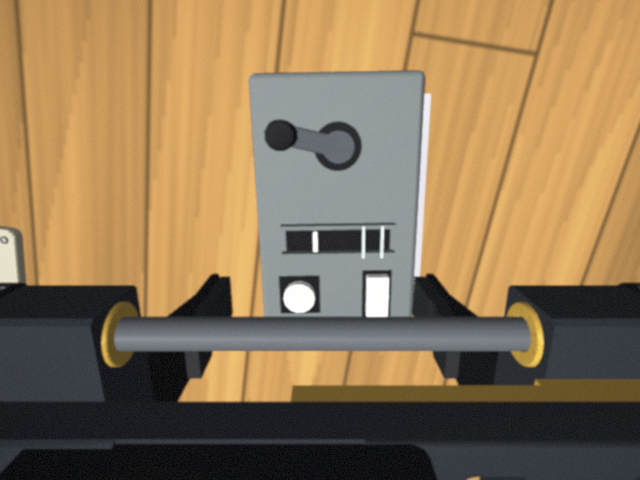

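Wrist view: knob top at (281,134), hub (339,143), power key (299,297), far top corners (250,73) and (424,71), and the lamp key's far edge at (378,275).

Run:
```python
from h import *
import json
p,q=json.load(open("w1.json"));T=np.eye(4);T[:3,:3]=Ro.from_quat(q).as_matrix();T[:3,3]=p
c=get_calibration("wrist");M=np.linalg.inv(T@c["mount"]);c["R"]=M[:3,:3];c["t"]=M[:3,3]
ct=get_calibration("top")
L=[(-40,-90,101),(40,-68,101),(80,125,90),(-80,125,90),(0,60,112)]
U=np.array([(299,297),(378,275),(424,71),(250,73),(339,143)])
f=lambda v:proj(lan(L,v),c)-U
r=least_squares(lambda v:f(v).ravel(),[.495,.214,.15]);v=r.x
print(v,np.round(f(v),1))
ax=lan((0,60,90),v)[0]
k=least_squares(lambda p:(proj([p[0],p[1],.153],c)-[281,134]).ravel(),[.4,.25]).x
d=k-ax[:2];print("axis",ax,"knob",k,"r",np.hypot(*d),"q",(v[2]-np.arctan2(d[1],d[0]))%(2*np.pi))
Rm=T[:3,:3];print((Rm.T@(np.r_[k,.117]-p))/.25, (Rm.T@(np.r_[d,0])),lan(L[:1]+[(40,-90,101)],v))
```

```text
[0.49436327 0.21584056 0.16029873] [[-0.   0.7]
 [ 0.1  1.6]
 [ 3.5 -2.6]
 [-2.9 -1.8]
 [-0.6  3.3]]
axis [0.48478648 0.27507134 0.09      ] knob [0.43804643 0.27906921] r 0.046910712984495236 q 3.3872179127837785
[ 0.2945608  -0.1260801   0.65925121] [ 1.07515211e-02 -4.56619982e-02  4.13224383e-05] [[0.46924126 0.12060987 0.101     ]
 [0.54821563 0.13337892 0.101     ]]
```

Request:
carry_out([
  {"hand":87,"dp":[0.294,-0.127,0.2],"spin":0},
  {"hand":87,"dp":[0.294,-0.127,0.2],"spin":0},
  {"hand":87,"dp":[0.294,-0.127,0.3],"spin":0},
  {"hand":60,"dp":[0.294,-0.127,0.45],"spin":0},
  {"hand":60,"dp":[0.294,-0.127,0.55],"spin":0},
  {"hand":60,"dp":[0.294,-0.127,0.65],"spin":0},
  {"hand":50,"dp":[0.294,-0.127,0.65],"spin":0},
  {"hand":40,"dp":[0.294,-0.127,0.65],"spin":0},
  {"hand":35,"dp":[0.294,-0.127,0.65],"spin":0},
  {"hand":30,"dp":[0.294,-0.127,0.65],"spin":0},
  {"hand":26,"dp":[0.294,-0.127,0.65],"spin":0},
  {"hand":15,"dp":[0.294,-0.127,0.65],"spin":0},
  {"hand":15,"dp":[0.294,-0.127,0.65],"spin":0},
  {"hand":15,"dp":[0.294,-0.127,0.65],"spin":0},
  {"hand":15,"dp":[0.294,-0.127,0.65],"spin":0},
], force=12)

```text
time: 4.65
ee_pos: [0.4363, 0.2821, 0.1204]
eef_rot: [0.652, 0.758, -0.0, 0.0]
ft_force: [-4.3, -1.9, 5.3]
width: 0.0236
grip_force: 12.0
```

Run:
```python
from h import *
a0=-3.228-1.7165
for i in range(1,21):
    a=a0-np.radians(18*i); print(i,np.round([.192*(np.cos(a)-np.cos(a0)),-.192*(np.sin(a)-np.sin(a0))],3).tolist())
```

```text
1 [0.056, 0.023]
2 [0.101, 0.062]
3 [0.133, 0.113]
4 [0.147, 0.171]
5 [0.143, 0.231]
6 [0.12, 0.287]
7 [0.081, 0.332]
8 [0.03, 0.364]
9 [-0.028, 0.378]
10 [-0.088, 0.374]
11 [-0.144, 0.351]
12 [-0.19, 0.312]
13 [-0.221, 0.261]
14 [-0.236, 0.203]
15 [-0.231, 0.143]
16 [-0.208, 0.087]
17 [-0.169, 0.041]
18 [-0.118, 0.01]
19 [-0.06, -0.005]
20 [-0.0, -0.0]
```

Request:
carry_out([
  {"hand":15,"dp":[0.056,0.023,0],"spin":0},
  {"hand":15,"dp":[0.101,0.062,0],"spin":0},
  {"hand":15,"dp":[0.133,0.113,0],"spin":0},
  {"hand":15,"dp":[0.147,0.171,0],"spin":0},
  {"hand":15,"dp":[0.143,0.231,0],"spin":0},
  {"hand":15,"dp":[0.12,0.287,0],"spin":0},
  {"hand":15,"dp":[0.081,0.332,0],"spin":0},
  {"hand":15,"dp":[0.03,0.364,0],"spin":0},
  {"hand":15,"dp":[-0.028,0.378,0],"spin":0},
  {"hand":15,"dp":[-0.088,0.374,0],"spin":0},
], force=12)

```text
time: 5.65
ee_pos: [0.5323, 0.275, 0.1203]
eef_rot: [0.652, 0.758, 0.001, -0.001]
ft_force: [-6.4, 3.5, 3.9]
width: 0.0237
grip_force: 12.0
```

Request:
carry_out([
  {"hand":15,"dp":[-0.056,-0.023,0],"spin":0},
  {"hand":15,"dp":[-0.101,-0.062,0],"spin":0},
  {"hand":15,"dp":[-0.133,-0.113,0],"spin":0},
  {"hand":15,"dp":[-0.147,-0.171,0],"spin":0},
  {"hand":15,"dp":[-0.143,-0.231,0],"spin":0},
  {"hand":15,"dp":[-0.12,-0.287,0],"spin":0},
  {"hand":15,"dp":[-0.081,-0.332,0],"spin":0},
  {"hand":15,"dp":[-0.03,-0.364,0],"spin":0},
  {"hand":15,"dp":[0.028,-0.378,0],"spin":0},
  {"hand":15,"dp":[0.088,-0.374,0],"spin":0},
], force=12)

```text
time: 6.65
ee_pos: [0.436, 0.2826, 0.1203]
eef_rot: [0.652, 0.758, -0.0, 0.001]
ft_force: [8.4, -3.4, 1.6]
width: 0.0237
grip_force: 12.0
```

Request:
carry_out([
  {"hand":15,"dp":[0.056,0.023,0],"spin":0},
  {"hand":15,"dp":[0.101,0.062,0],"spin":0},
  {"hand":15,"dp":[0.133,0.113,0],"spin":0},
  {"hand":15,"dp":[0.147,0.171,0],"spin":0},
  {"hand":15,"dp":[0.143,0.231,0],"spin":0},
  {"hand":15,"dp":[0.12,0.287,0],"spin":0},
  {"hand":15,"dp":[0.081,0.332,0],"spin":0},
  {"hand":15,"dp":[0.03,0.364,0],"spin":0},
  {"hand":15,"dp":[-0.028,0.378,0],"spin":0},
  {"hand":15,"dp":[-0.088,0.374,0],"spin":0},
  {"hand":15,"dp":[-0.144,0.351,0],"spin":0},
  {"hand":15,"dp":[-0.19,0.312,0],"spin":0},
  {"hand":15,"dp":[-0.221,0.261,0],"spin":0},
  {"hand":15,"dp":[-0.236,0.203,0],"spin":0},
  {"hand":15,"dp":[-0.231,0.143,0],"spin":0},
  {"hand":15,"dp":[-0.208,0.087,0],"spin":0},
  {"hand":15,"dp":[-0.169,0.041,0],"spin":0},
  {"hand":15,"dp":[-0.118,0.01,0],"spin":0},
  {"hand":15,"dp":[-0.06,-0.005,0],"spin":0},
  {"hand":15,"dp":[0,0,0],"spin":0},
], force=12)

```text
time: 8.65
ee_pos: [0.436, 0.2829, 0.1203]
eef_rot: [0.652, 0.758, -0.0, 0.001]
ft_force: [8.4, -3.6, 2.4]
width: 0.0234
grip_force: 12.0
```

Request:
carry_out([
  {"hand":15,"dp":[0.056,0.023,0],"spin":0},
  {"hand":15,"dp":[0.101,0.062,0],"spin":0},
  {"hand":15,"dp":[0.133,0.113,0],"spin":0},
  {"hand":15,"dp":[0.147,0.171,0],"spin":0},
  {"hand":15,"dp":[0.147,0.185,0],"spin":0},
  {"hand":15,"dp":[0.147,0.185,0],"spin":0},
  {"hand":15,"dp":[0.147,0.185,0],"spin":0},
], force=12)

```text
time: 9.35
ee_pos: [0.4767, 0.3259, 0.1203]
eef_rot: [0.652, 0.758, -0.0, 0.0]
ft_force: [2.1, -3.2, 6.8]
width: 0.0238
grip_force: 12.0
```

Run:
```python
from h import *
import cv2
w=camera("wrist");cv2.imwrite("pics/w2.png",w[:,:,::-1])
t=camera("top")[190:305,130:285,::-1];cv2.imwrite("pics/t2.png",cv2.resize(t,None,fx=4,fy=4,interpolation=2))
```

```text
(no output)
```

View pics/t2.png

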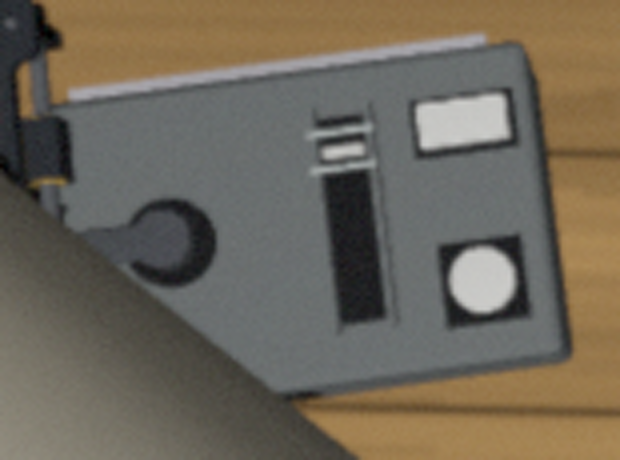

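The flag at (342,151) stands midway between the bars at y≈131 and 171. Next I release, lift and go over the power key.

Request:
carry_out([
  {"hand":30,"dp":[0,0,0],"spin":0},
  {"hand":50,"dp":[0,0,0],"spin":0},
  {"hand":60,"dp":[0,0,0],"spin":0},
  {"hand":60,"dp":[0,0,0],"spin":0},
  {"hand":60,"dp":[0,0,0],"spin":0},
  {"hand":60,"dp":[0,0,-0.1],"spin":0},
  {"hand":60,"dp":[0,0,-0.2],"spin":0},
  {"hand":60,"dp":[0,0,-0.32],"spin":0},
  {"hand":60,"dp":[0,0,-0.32],"spin":0},
  {"hand":0,"dp":[-0.81,-0.153,-0.32],"spin":0},
  {"hand":0,"dp":[-0.81,-0.153,-0.32],"spin":0},
  {"hand":0,"dp":[-0.81,-0.153,-0.32],"spin":0},
  {"hand":0,"dp":[-0.81,-0.153,-0.32],"spin":0},
  {"hand":0,"dp":[-0.81,-0.153,-0.32],"spin":0},
  {"hand":0,"dp":[-0.81,-0.153,-0.32],"spin":0},
  {"hand":0,"dp":[-0.81,-0.153,-0.32],"spin":0},
  {"hand":0,"dp":[-0.81,-0.153,-0.32],"spin":0},
])

```text
time: 11.15
ee_pos: [0.4691, 0.1211, 0.2]
eef_rot: [0.651, 0.759, 0.0, -0.0]
ft_force: [0.8, -0.4, -0.0]
width: 0.0051
grip_force: 0.0
```

Run:
```python
from h import *
import cv2
print(read_state()["ee_pos"],read_state()["width"])
t=camera("scene")[120:320,300:560,::-1];cv2.imwrite("pics/s3.png",cv2.resize(t,None,fx=3,fy=3,interpolation=2))
```

```text
[0.46908745 0.12106718 0.19995443] 0.005110849427702165
```

View pics/s3.png

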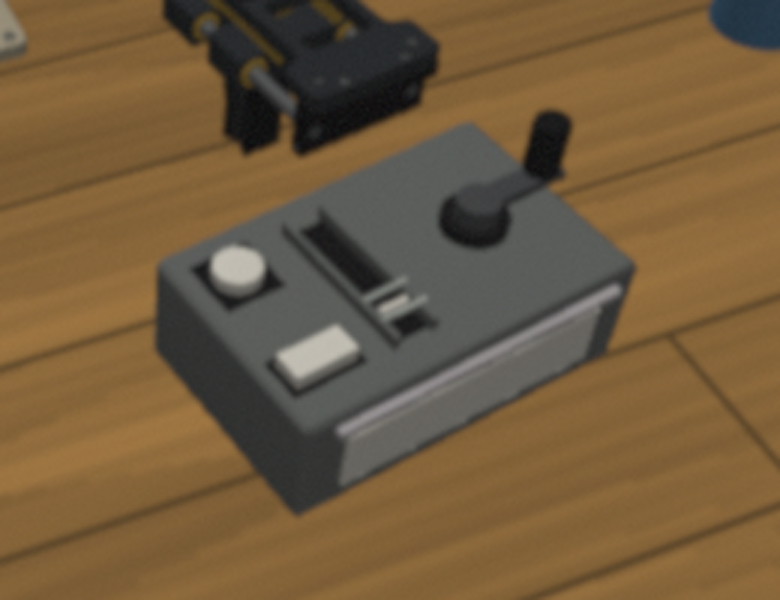

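Flag at (395,303) still sits between the bars, and both keys are up. Pressing power.

Request:
carry_out([
  {"hand":0,"dp":[0,0,0.15],"spin":0},
  {"hand":0,"dp":[0,0,0.3],"spin":0},
  {"hand":0,"dp":[0,0,0.36],"spin":0},
  {"hand":0,"dp":[0,0,0.39],"spin":0},
  {"hand":0,"dp":[0,0,0.41],"spin":0},
  {"hand":0,"dp":[0,0,0.425],"spin":0},
  {"hand":0,"dp":[0,0,0.425],"spin":0},
  {"hand":0,"dp":[0,0,0.425],"spin":0},
])

```text
time: 12.0
ee_pos: [0.47, 0.1192, 0.0945]
eef_rot: [0.652, 0.758, 0.0, 0.001]
ft_force: [-0.0, -1.2, -0.7]
width: 0.0008
grip_force: 0.0
```

Request:
carry_out([
  {"hand":0,"dp":[0,0,0.004],"spin":0},
  {"hand":0,"dp":[0,0,0.008],"spin":0},
  {"hand":0,"dp":[0,0,0.008],"spin":0},
  {"hand":0,"dp":[0,0,0.008],"spin":0},
])

```text
time: 12.4
ee_pos: [0.47, 0.1192, 0.0933]
eef_rot: [0.652, 0.758, 0.0, 0.001]
ft_force: [-5.8, -1.7, 17.2]
width: 0.0002
grip_force: 8.7
```

Request:
carry_out([
  {"hand":0,"dp":[0,0,-0.1],"spin":0},
  {"hand":0,"dp":[0,0,-0.24],"spin":0},
  {"hand":0,"dp":[0,0,-0.24],"spin":0},
  {"hand":0,"dp":[0.007,0.317,-0.24],"spin":0},
  {"hand":0,"dp":[0.007,0.317,-0.24],"spin":0},
  {"hand":0,"dp":[0.007,0.317,-0.24],"spin":0},
  {"hand":0,"dp":[0.007,0.317,-0.24],"spin":0},
])

```text
time: 13.1
ee_pos: [0.5471, 0.1332, 0.151]
eef_rot: [0.652, 0.758, -0.0, -0.001]
ft_force: [-0.4, 0.2, -0.3]
width: 0.0004
grip_force: 0.0
```

Run:
```python
from h import *
import cv2
t=camera("scene")[120:320,300:560,::-1];cv2.imwrite("pics/s4.png",cv2.resize(t,None,fx=3,fy=3,interpolation=2))
```

```text
(no output)
```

View pics/s4.png

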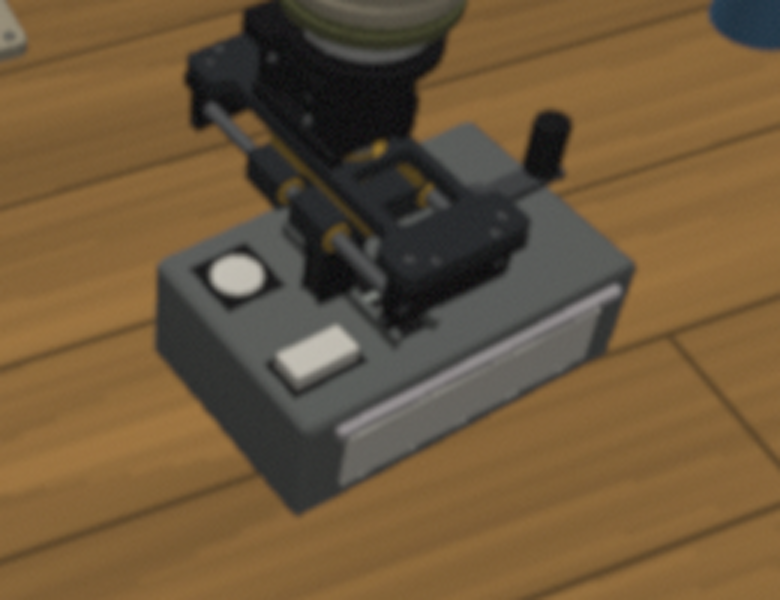

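The power key at (238,275) is now flat with the case and the lamp key is still up. Pressing lamp, then retreating upward.

Request:
carry_out([
  {"hand":0,"dp":[0,0,0.12],"spin":0},
  {"hand":0,"dp":[0,0,0.18],"spin":0},
  {"hand":0,"dp":[0,0,0.205],"spin":0},
  {"hand":0,"dp":[0,0,0.22],"spin":0},
  {"hand":0,"dp":[0,0,0.23],"spin":0},
  {"hand":0,"dp":[0,0,0.235],"spin":0},
  {"hand":0,"dp":[0,0,0.235],"spin":0},
  {"hand":0,"dp":[0,0,0.235],"spin":0},
])

```text
time: 13.95
ee_pos: [0.5477, 0.1329, 0.0935]
eef_rot: [0.652, 0.758, 0.0, 0.0]
ft_force: [-2.1, -0.2, 3.0]
width: 0.0006
grip_force: 1.9
```

Request:
carry_out([
  {"hand":0,"dp":[0,0,0.004],"spin":0},
  {"hand":0,"dp":[0,0,0.004],"spin":0},
  {"hand":0,"dp":[0,0,0.004],"spin":0},
])

```text
time: 14.25
ee_pos: [0.5478, 0.1329, 0.0934]
eef_rot: [0.652, 0.758, 0.0, 0.001]
ft_force: [-5.4, -2.4, 14.2]
width: 0.0006
grip_force: 7.1
```

Request:
carry_out([
  {"hand":0,"dp":[0,0,-0.2],"spin":0},
  {"hand":0,"dp":[0,0,-0.4],"spin":0},
  {"hand":0,"dp":[-0.6,-0.3,-0.6],"spin":0},
  {"hand":0,"dp":[-0.6,-0.3,-0.6],"spin":0},
  {"hand":0,"dp":[-0.6,-0.3,-0.6],"spin":0},
  {"hand":0,"dp":[-0.6,-0.3,-0.6],"spin":0},
  {"hand":0,"dp":[-0.6,-0.3,-0.6],"spin":0},
  {"hand":0,"dp":[-0.6,-0.3,-0.6],"spin":0},
  {"hand":0,"dp":[-0.6,-0.3,-0.6],"spin":0},
  {"hand":0,"dp":[-0.6,-0.3,-0.6],"spin":0},
])

```text
time: 15.25
ee_pos: [0.4958, -0.0252, 0.2417]
eef_rot: [0.651, 0.759, 0.0, -0.0]
ft_force: [-0.1, 0.2, -1.1]
width: 0.0004
grip_force: 0.0
```

Run:
```python
from h import *
import cv2
t=camera("scene")[120:320,300:560,::-1];cv2.imwrite("pics/s5.png",cv2.resize(t,None,fx=3,fy=3,interpolation=2))
```

```text
(no output)
```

View pics/s5.png

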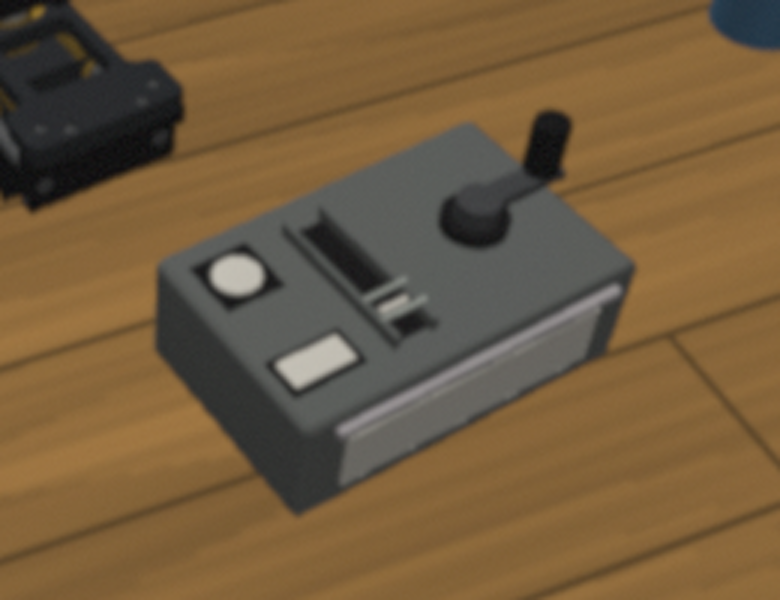

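Both keys are down, at (238,275) and (317,361), and the flag sits between the bars at (395,303). The arm is clear.

```bash
python3 -c "
from bench import *
print(close_job())"
```

```text
the job is handed in; nothing more can be done
None
```

The lantern job is done and handed in at about 15 s: the charge flag stands between the full marks, the power key and then the lamp key are pressed down and staying down, and the tray was not touched; no verdict was returned.

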